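# Open the inhaler's humidifier bottle in its cradle

## Robot

A 6-joint arm with a two-finger parallel gripper is mounted at the origin on the work surface. World frame = base frame: x ahead of the robot, y to its left, z up, the work surface at z = 0. Lengths are in m, angles in rad, forces in N, time in s.
With the tool pointing down it reaches from about 0.325 to 0.925 m from the base axis. Payload 3.1 kg.
Tool frame: the origin (TCP) lies between the finger pads; the fingertips stand 17 mm ahead of it and the grasp point (between the pads) lies 2 mm behind it; z points along the fingers, y is the line along which they close (so a half turn about z gives the same grasp; the last joint's range is limited). The gripper opens to 85 mm and grips with 20 to 120 N. Pads are 22 mm wide; open, the fingers measure 114 mm over their backs; the gripper's body (76 mm by 85 mm) begins 54 mm behind the grasp point. The pads swing forward as they close: fully open they stand 13 mm farther back than shut.
Start: joints at [-1.306, 0.217, 1.613, -0, 1.311, -0.112], TCP at [0.23, -0.581, 0.248] pointing down, gripper open.
Joint ranges: [-2.75, 2.75], [-0.78, 2.1], [0.31, 2.55], [-1.13, 4.27], [0.13, 2.63], [-2.58, 2.58]. Speed limits (rad/s): [2.79, 2.79, 3.14, 3.14, 3.14, 3.14].

## Interface

Orientations are given as a 3x3 rotation matrix whose columns are the frame's x, y, z axes.
In Python, from cell import status, viewer, order gives the robot as it stands. The module is installed in compiled form; this text tells all that it offers.
- The arm moves only by the shell command python3 -m jog 'ROWS'. ROWS is JSON, a list of rows, each a list of 7 numbers: the shift along the tool's x, y, z in cm, then the turn, a rotation vector about the tool's x, y, z in degrees, then the gripper command: -1 is shut, 1 is fully open, values between are in proportion. In form: [[tx, ty, tz, wx, wy, wz, claw], ...]. A call has 1 to 20 rows; each row shifts and turns the commanded pose from where the row before left it, along the tool's axes as they then stand; what a row does not reach is not made up. A row lasts 1/10 s, in which the tool goes at most 50 mm and 8.59 degrees, less where a joint would pass 70% of its speed; a pose out of reach is approached as far as the arm can. A call with a gripper value outside its range is refused whole. The fingers move at their own pace and stop on an object; the grip force is fixed at half the most. Time passes only in rows, so rows that do not move let the fingers close. It gives the time, the measured TCP pose, the force, the opening and the grip force at its end, in the units of the state.
- status.observe(): the state, without advancing time (a new reading comes with each control period).
- viewer.capture(name): name is "scene" or "side" or "wrist"; returns a dict with "image" (400x640x3 uint8, red, green, blue), "vfov" (degrees; the focal length in pixels is half the picture's height over the tangent of half this angle, whatever the lens; pixels are square), "cx", "cy" (the principal point, pixels), "R" (3x3) and "t" (3): a world point X has camera coordinates R X + t; the wrist camera has in their place "hand_eye" (4x4, takes a point from camera to tool coordinates, whose origin is the TCP and whose axes are the flange's). Camera axes: x right, y down, z forward; pixel columns grow to the right and rows downward; lengths in m; the calibration is good to about 2 mm. The wrist camera is an equidistant fisheye: a pixel r from the principal point sees the ray r / f radians off the axis. A picture is of the moment at which its call begins: read the wrist's pose just before it. There is no depth.
- order.hand_in(): hands the job in; it is judged then, once.
The state is a dict: "time": time; "qpos": joint angles; "joint_velocities": joint speeds; "joint_efforts": joint torques, N m; "tool_pos": TCP position; "orientation": TCP orientation; "ft_force": force on the tool from outside, world axes, zero at the start; "wrist_torque": the same for the moment, N m; "finger_gap": opening from 0.0 (shut) to 1.0 (fully open); "gripper_force": force on a finger pad.
Only numpy, scipy, OpenCV 4.12 (cv2) and the standard library are available. Lean on these libraries where they do the work, as an engineer would, in place of code of your own. Each camera call takes 0.05 s, during which the arm holds its last target. There are 200 camera calls.

## Task

Get the inhaler's humidifier bottle open for refilling: first press the propped-up edge of the drip plate down so that it lies level in the floor of the cradle on the inhaler's side tray, then stand the square bottle, still capped, upright on the plate between the cradle's two cheeks, which keep it from turning. Then unscrew the tight cap anticlockwise only until the thread lets go, lift it straight up off the neck and finish there, still holding the cap level in the gripper with its underside a centimetre or two above the mouth, with the bottle left standing in the cradle. Leave everything else on the table where it is.

Things in the scene. Friction and masses are not known exactly. Their poses are not given: they have to be found in the camera images.
- unit: the inhaler, fixed: aluminium case 260 x 180 x 205 mm high (handle on top to 247 mm) with a side tray carrying a grey bottle cradle. Origin at table height under the cradle's middle; z up; +y points from the cradle to the case, whose near face is 135 mm from that middle; x runs along the cheeks. Cheeks: 120 mm long, 8 thick, inner faces at y = -39 and +39 mm, tops 50 mm above the table.
- cradle_seat (a point): middle of the cradle, 18 mm above the table, level with the drip plate's top face once the plate lies flat; axes as the inhaler's. The cradle's floor is 12 mm above the table; its two low end walls are 96 mm apart inside (x = -48 and +48 mm), 12 mm thick, tops 34 mm above the table.
- ball_catches (a point): point midway between the tips of the two sprung steel balls (12 mm balls, 44 mm apart) that stand 4.5 mm out of the end wall at the inhaler's +x, 24 mm above the table
- drip_plate: loose flat steel plate, 94 (x) x 74 (y) x 6 mm, in the cradle. Origin at the centre of its underside, z out of its top. It starts with its +x edge propped about 17 mm up on the balls (10 degrees). A push down of 6 to 9 N, 20 to 30 mm from its centre towards that edge, snaps it past the balls; it then lies level under them on the floor, top 18 mm above the table.
- bottle: humidifier bottle, frosted plastic, about 0.32 kg: square body 72 x 72 mm, 76 mm high, shoulder 56 mm across up to 85 mm, round neck. Origin at the centre of its underside, z up, x and y square to its flat sides. In the cradle it has 3 mm to spare at each cheek and 12 mm at each end wall and can turn at most 7 degrees; any of the four ways round will do. It may be lifted by its cap.
- bottle_mouth (a point): point on the bottle's axis at the top of its neck, 106 mm above the bottle's underside; with the cap off, the black seal stands 9 mm out of the neck
- cap: white ribbed screw cap, 58 mm across, 26 mm high, 35 g. Origin at the centre of its open underside, z up; screwed on, 88 mm above the bottle's underside. A sprung seal makes it tight: about 0.3 N m to turn. The thread lets go after about 60 degrees anticlockwise seen from above and blocks at about 95: turn 75 to 80. It rises 1 to 2 mm in turning, then springs up to 3 mm and lifts off freely.
- cap_pointer (a point): tip of the raised pointer on top of the cap, 24 mm from the cap's axis; screwed on, it points along the bottle's +x
- cream_jar: white round jar, 68 mm across, 55 mm high, bystander; origin at the centre of its underside
- drink_bottle: round drink bottle, 68 mm across, 200 mm high, bystander; origin at the centre of its underside
- tape_roll: roll of tape lying flat, 84 mm across, 25 mm high, bystander; origin at the centre of its underside
- remote: black remote control, 45 x 150 x 18 mm, bystander; origin at the centre of its underside
- steel_bowl: open steel bowl, 110 mm across, 40 mm high, bystander; origin at the centre of its underside
- wrench: wrench lying flat, 160 mm long, bystander
- pulse_meter: flat grey meter, 160 x 75 x 12 mm, bystander; origin at the centre of its underside
Not all that is in view belongs to the job. What is shaped like the drip_plate but blue or pink is not meant.

How it is judged:
On the way, in this order (a step that is already met when the one before it is completed fails the run):
1. the drip plate lies level on the cradle's floor (angle between drip_plate's own z axis and vertical below 0.035 rad and z of drip_plate in the frame of cradle_seat between -0.0085 and -0.004 m and x of drip_plate in the frame of cradle_seat between -0.006 and 0.006 m and y of drip_plate in the frame of cradle_seat between -0.006 and 0.006 m), for 0.2 s.
2. the bottle stands upright in the cradle on the level plate, its cap still screwed on (all of step 1 and x of bottle in the frame of cradle_seat between -0.016 and 0.016 m and y of bottle in the frame of cradle_seat between -0.007 and 0.007 m and z of bottle in the frame of cradle_seat between -0.003 and 0.003 m and angle between bottle's own z axis and vertical below 0.06 rad and z of cap in the frame of bottle between 0.085 and 0.0925 m), for 0.2 s.
At the end, for the whole second after the job is handed in: plate level on the cradle floor (2 degrees); bottle upright on it between the cheeks (3 mm in height, 7 mm across, 16 mm along); cap, turned less than about 125 degrees, gripped, level, still, its underside 5 to 44 mm above the mouth, within 15 mm of the mouth axis, clear of the bottle (all of step 1 and x of bottle in the frame of cradle_seat between -0.016 and 0.016 m and y of bottle in the frame of cradle_seat between -0.007 and 0.007 m and z of bottle in the frame of cradle_seat between -0.003 and 0.003 m and angle between bottle's own z axis and vertical below 0.06 rad and z of cap in the frame of bottle between 0.111 and 0.15 m and horizontal distance between cap and bottle_mouth below 0.015 m and angle between cap's own z axis and vertical below 0.15 rad and x of cap_pointer in the frame of bottle above -0.014 m and y of cap_pointer in the frame of bottle above 0.006 m and contact force between the fingers and cap above 1 N and contact force between cap and bottle below 0.05 N and linear speed of each of cap, bottle below 0.02 m/s); the arm keeps its last pose, push and grip.
It fails at once if another thing on the table was pushed more than 25 mm (distance of any of cream_jar, drink_bottle, tape_roll, remote, steel_bowl, wrench, pulse_meter from where it was at the start of the episode above 0.025 m).
It fails at once if the bottle was tipped over (angle between bottle's own z axis and vertical above 0.6 rad).
It also fails if it takes over 58 s, if anything falls off the work surface, if the arm or the gripper's body presses on something with over 40 N, if the wrist force passes 120 N, or if a joint passes its speed limit or range.

## Working session

There is one attempt and no reset: what is moved stays moved. The work goes in short steps, Python scripts to look and compute and a shell command to move; the robot and the scene stay as the last step left them, time stands still between calls to the robot, and variables do not carry over. Pictures are saved under pics/ and viewed, at most 11 in all, crops included, and the job is handed in when it is done.

```bash
mkdir -p pics; cat > h.py <<'E'
import numpy as np, cv2
from cell import status, viewer, order
def cap(name,save=None):
    s=status.observe(); c=viewer.capture(name); c['s']=s; c['name']=name
    if save: cv2.imwrite('pics/'+save+'.png',cv2.cvtColor(c['image'],cv2.COLOR_RGB2BGR))
    return c
def ray(c,u,v):
    h=c['image'].shape[0]; f=h/2/np.tan(np.radians(c['vfov'])/2)
    x=(u-c['cx']); y=(v-c['cy'])
    if 'hand_eye' in c:
        r=np.hypot(x,y); th=r/f; d=np.array([x/r*np.sin(th),y/r*np.sin(th),np.cos(th)]) if r>0 else np.array([0,0,1.])
        E=np.array(c['hand_eye']); R=np.array(c['s']['orientation']); p=np.array(c['s']['tool_pos'])
        return R@E[:3,3]+p, R@E[:3,:3]@d
    R=np.array(c['R']); t=np.array(c['t']); d=np.array([x/f,y/f,1.])
    return -R.T@t, R.T@d
def onz(c,u,v,z):
    o,d=ray(c,u,v); return o+d*(z-o[2])/d[2]
def proj(c,X):
    X=np.array(X,float); h=c['image'].shape[0]; f=h/2/np.tan(np.radians(c['vfov'])/2)
    if 'hand_eye' in c:
        E=np.array(c['hand_eye']); R=np.array(c['s']['orientation']); p=np.array(c['s']['tool_pos'])
        q=E[:3,:3].T@(R.T@(X-p)-E[:3,3]); th=np.arctan2(np.hypot(q[0],q[1]),q[2]); n=np.hypot(q[0],q[1])
        return c['cx']+f*th*q[0]/n, c['cy']+f*th*q[1]/n
    q=np.array(c['R'])@X+np.array(c['t']); return c['cx']+f*q[0]/q[2], c['cy']+f*q[1]/q[2]
E
python3 - <<'E'
from h import *
for n in ['scene','side','wrist']:
    c=cap(n,n+'0'); print(n,c['vfov'],c['cx'],c['cy'],ray(c,c['cx'],c['cy']))
s=status.observe(); print(s['tool_pos'],np.round(s['orientation'],3),s['time'],s['finger_gap'])
ims=[cv2.imread(f'pics/{n}0.png') for n in ['scene','side']]
E
```

```text
scene 50.00536735951474 314.4677854218941 196.67128547810927 (array([1.26637864, 0.64503061, 0.77828932]), array([-0.62109325, -0.55469532, -0.55367524]))
side 42.38971607780501 321.2719054833409 197.58454141107336 (array([-0.64526516, -0.08169683,  1.26383731]), array([ 0.71201288,  0.05517426, -0.69999533]))
wrist 65.70646984690485 321.679863502495 195.14846795433223 (array([ 0.29179045, -0.55457926,  0.37315052]), array([-0.24261678, -0.09200258, -0.96574977]))
[ 0.22982349 -0.58055796  0.24724636] [[ 0.93   0.368 -0.   ]
 [ 0.368 -0.93   0.002]
 [ 0.    -0.002 -1.   ]] 0.15 0.9998103088841181
```

View pics/scene0.png

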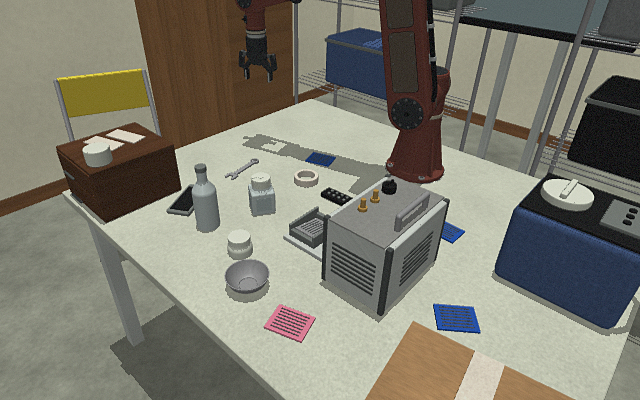

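View pics/side0.png

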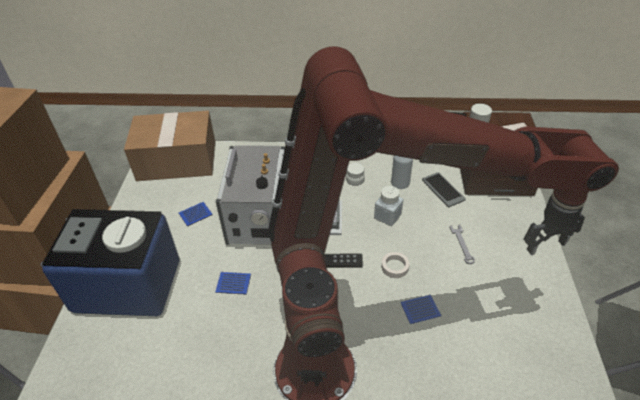

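The scene view shows the bottle, square with a white cap, at about (262,195). The only cradle with a grey plate is at (308,228), on the case's -y side. The cream jar is at (239,243), and the blue and pink plates lie loose on the table. Next I'll enlarge the bottle and cradle.

```bash
python3 - <<'E'
import cv2,numpy as np
a=cv2.imread('pics/scene0.png'); b=cv2.imread('pics/side0.png')
A=cv2.resize(a[165:275,240:345],None,fx=5,fy=5,interpolation=cv2.INTER_CUBIC)
B=cv2.resize(b[170:250,320:410],None,fx=2.75,fy=2.75,interpolation=cv2.INTER_CUBIC)
o=np.zeros((600,800,3),np.uint8); o[:550,:525]=A; o[:B.shape[0],530:530+B.shape[1]]=B
cv2.imwrite('pics/crop1.png',o)
E
```

```text
(no output)
```

View pics/crop1.png

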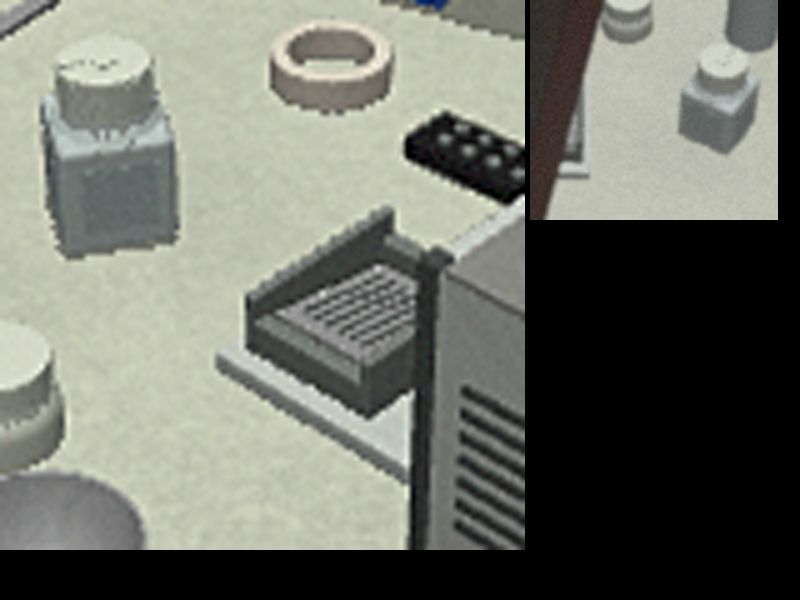

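```bash
python3 - <<'E'
from h import *
c=cap('scene');d=cap('side')
P=lambda n,c,u,v,z:print(n,np.round(onz(c,u,v,z),4))
P('cap sc',c,261,176,.114);P('cap side',d,389.8,190,.114)
for n,u,v in [('cheek far',318,206.6),('cheek near',289.4,224)]:P(n,c,u,v,.05)
P('caseTL front',c,326,216,.205)
P('near wall outer corner base?',c,314,248,.012)
P('base near',c,(65)/5+240,165+252/5,0);P('base right',c,177/5+240,165+240/5,0)
# side: bottom corner, right, left
P('side base bottom',d,320+(727-530)/2.75,170+151/2.75,0)
P('side top right',d,320+(758-530)/2.75,170+78/2.75,.076);P('side top left',d,320+(680-530)/2.75,170+96/2.75,.076);P('side top bottom',d,320+(727-530)/2.75,170+112/2.75,.076)
P('cream',c,239,233,.055);P('drink',c,200,170,.2);P('tape',c,306,175,.025);P('remote',c,336,195,.018);P('bowl',c,247,272,.04);P('meter',c,184,198,.012)
for n,u,v in [('case tl',250,145),('case right',283,148),('bl',222,180),('br',265,183)]: P(n,d,u,v,.205)
E
```

```text
cap sc [ 0.5505 -0.2114  0.114 ]
cap side [ 0.5664 -0.2097  0.114 ]
cheek far [ 0.4813 -0.0412  0.05  ]
cheek near [ 0.5999 -0.0417  0.05  ]
caseTL front [0.6633 0.1428 0.205 ]
near wall outer corner base? [0.5946 0.0477 0.012 ]
base near [ 0.6008 -0.1998  0.    ]
base right [ 0.5447 -0.1598  0.    ]
side base bottom [ 0.5191 -0.222   0.    ]
side top right [ 0.5681 -0.2551  0.076 ]
side top left [ 0.5349 -0.1622  0.076 ]
side top bottom [ 0.5105 -0.2161  0.076 ]
cream [ 0.7264 -0.1061  0.055 ]
drink [ 0.7355 -0.2394  0.2   ]
tape [ 0.3426 -0.2212  0.025 ]
remote [ 0.3579 -0.0734  0.018 ]
bowl [0.799  0.0119 0.04  ]
meter [ 0.7015 -0.4152  0.012 ]
case tl [0.6707 0.2499 0.205 ]
case right [0.6582 0.1393 0.205 ]
bl [0.4984 0.3096 0.205 ]
br [0.4892 0.1758 0.205 ]
```

Cheek length measures 119 mm (expected 120), so the cradle sits near (0.540, 0.005) with no noticeable yaw. The bottle is at about (0.557, -0.21), turned about 30°. Now I'll move between them for a closer look.

```bash
python3 -m jog '[[0,0,-0.5,0,0,7.2,1],[0,0,-0.5,0,0,7.2,1],[0,0,-0.5,0,0,7.2,1],[2.6,-4,-0.3,0,0,0,1],[2.6,-4,-0.3,0,0,0,1],[2.6,-4,-0.3,0,0,0,1],[2.6,-4,-0.3,0,0,0,1],[2.6,-4,-0.3,0,0,0,1],[2.6,-4,-0.3,0,0,0,1],[2.6,-4,-0.3,0,0,0,1],[2.6,-4,-0.3,0,0,0,1],[2.6,-4,-0.3,0,0,0,1],[2.6,-4,-0.3,0,0,0,1],[2.6,-4,-0.3,0,0,0,1],[2.6,-4,-0.3,0,0,0,1],[0,0,0,0,0,0,-1],[0,0,0,0,0,0,-1]]'
python3 - <<'E'
from h import *
c=cap('wrist','w1'); s=c['s']; print(s['tool_pos'],np.round(s['orientation'],3),np.round(s['qpos'],3),s['time'])
for X in [(.557,-.21,.114),(.54,.005,.018),(.565,.005,.018)]: print(proj(c,X))
E
```

```text
time: 1.95
tool_pos: [0.5423, -0.1003, 0.2991]
orientation: [[1.0, 0.003, -0.001], [0.003, -1.0, -0.0], [-0.001, 0.0, -1.0]]
ft_force: [-0.7, -1.0, -0.5]
finger_gap: 0.693
gripper_force: 0.0
[ 0.54225609 -0.10026503  0.29912349] [[ 1.     0.003 -0.001]
 [ 0.003 -1.    -0.   ]
 [-0.001  0.    -1.   ]] [-3.100e-01  2.200e-02  1.732e+00 -1.000e-03  1.388e+00  1.259e+00] 1.95
(np.float64(427.7141320675046), np.float64(165.99691355222734))
(np.float64(246.05471206014082), np.float64(165.65545938933386))
(np.float64(245.30181076856556), np.float64(147.39046685492215))
```

View pics/w1.png

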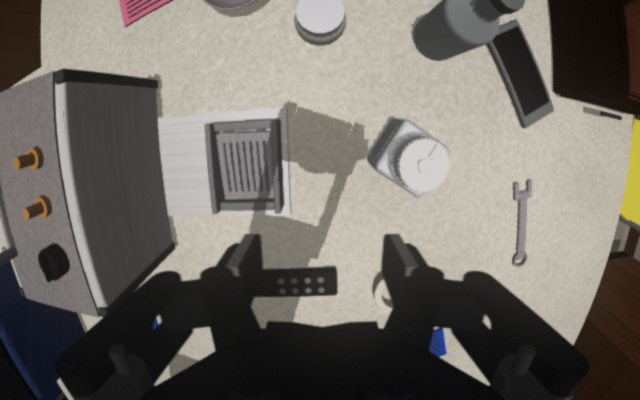

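The wrist view shows the cradle at about (247,165), the bottle cap at (423,163) with its pointer towards (434,150), the cream jar at the top and the remote below the gripper. I'll enlarge it to read the edges.

```bash
python3 - <<'E'
import cv2,numpy as np
a=cv2.imread('pics/w1.png')
A=cv2.resize(a[100:220,200:300],None,fx=4,fy=4,interpolation=cv2.INTER_CUBIC)
B=cv2.resize(a[110:205,362:457],None,fx=4.1,fy=4.1,interpolation=cv2.INTER_CUBIC)
o=np.zeros((500,800,3),np.uint8); o[:480,:400]=A; o[:B.shape[0],405:405+B.shape[1]]=B
cv2.imwrite('pics/crop2.png',o); print(B.shape)
E
```

```text
(389, 389, 3)
```

View pics/crop2.png

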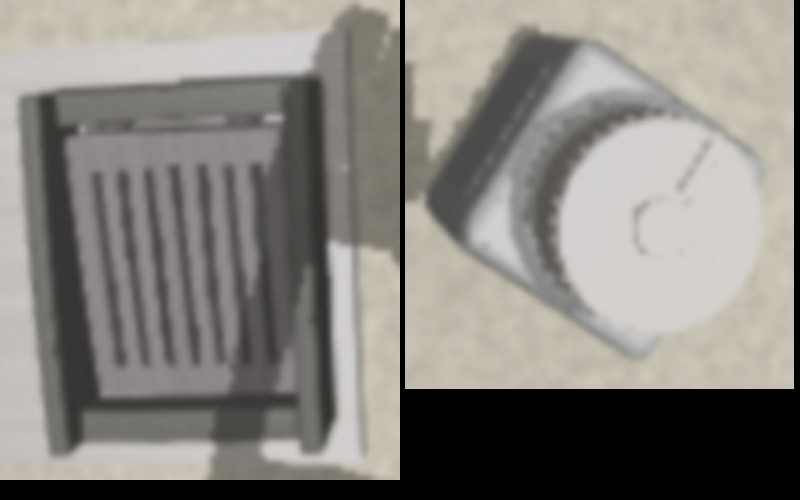

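```bash
python3 - <<'E'
from h import *
import json
c=cap('wrist')
L=lambda x,y,z:onz(c,x/4+200,y/4+100,z)
B=lambda x,y,z:onz(c,362+(x-405)/4.1,110+y/4.1,z)
for n,p in [('Lin',[(50,93),(77,450)]),('Lout',[(20,97),(50,455)]),('Rin',[(285,80),(301,450)]),('Rout',[(318,75),(325,452)])]:
    q=[L(*x,.05) for x in p]; d=q[0]-q[1]; print(n,np.round(q,4).tolist(),np.linalg.norm(d),np.degrees(np.arctan2(d[1],d[0])))
print('farwall',L(180,80,.034),L(180,115,.034),'near',L(190,412,.034),L(190,442,.034))
print('cap',B(660,226,.114),'ptr',B(711,140,.115))
q=[B(*x,.076) for x in [(585,40),(760,165),(645,352),(465,245)]]
for i in range(4):
    d=q[(i+1)%4]-q[i]; print(q[i],np.linalg.norm(d),np.degrees(np.arctan2(d[1],d[0])))
print('mid',np.mean(q,axis=0),(q[1]+q[3])/2)
s=cap('scene');print(proj(s,[.54,0,.05]))
E
```

```text
Lin [[0.6, 0.0379, 0.05], [0.483, 0.0369, 0.05]] 0.11702443175695508 0.4751211956853324
Lout [[0.5993, 0.0482, 0.05], [0.4811, 0.0468, 0.05]] 0.11821279558809684 0.6703940631588261
Rin [[0.601, -0.0377, 0.05], [0.4838, -0.0391, 0.05]] 0.11727619544807333 0.6858151822947811
Rout [[0.6023, -0.0479, 0.05], [0.4831, -0.0469, 0.05]] 0.11918346757241673 -0.4557670453844402
farwall [ 0.60181421 -0.00087544  0.034     ] [ 5.90530269e-01 -5.67518740e-04  3.40000000e-02] near [0.49155888 0.00089072 0.034     ] [0.48096171 0.00162411 0.034     ]
cap [ 0.55710846 -0.20688947  0.114     ] ptr [ 0.57996165 -0.21926223  0.115     ]
[ 0.60327438 -0.19499797  0.076     ] 0.06490351923351373 -121.14697902771076
[ 0.569704   -0.25054521  0.076     ] 0.06509387869025654 150.30788245558855
[ 0.51315697 -0.21830166  0.076     ] 0.06411589278742018 60.832536422370445
[ 0.54440474 -0.16231573  0.076     ] 0.06733323279124472 -29.037405569064628
mid [ 0.55763502 -0.20654014  0.076     ] [ 0.55705437 -0.20643047  0.076     ]
(np.float64(314.88035498153226), np.float64(220.96101964346323))
```

The cradle's middle is at (0.541, 0.000) with a yaw of about 0.3°, and the measured sizes match. The bottle's axis is at (0.557, -0.207) with a yaw of -29.3°. Both the pointer and the body edges agree with that. First step: press the plate.

```bash
python3 -m jog '[[0.9,-3.3,0,0,0,0,-1],[0.9,-3.3,0,0,0,0,-1],[0.8,-3.4,0,0,0,0,-1],[0,0,4.5,0,0,0,-1],[0,0,4.5,0,0,0,-1],[0,0,4.5,0,0,0,-1],[0,0,4.5,0,0,0,-1],[0,0,4,0,0,0,-1],[0,0,1.3,0,0,0,-1],[0,0,0,0,0,0,-1],[0,0,0,0,0,0,-1]]'; python3 -m jog '[[0,0,0.3,0,0,0,-1],[0,0,0.3,0,0,0,-1],[0,0,0,0,0,0,-1],[0,0,0,0,0,0,-1]]'
```

```text
time: 3.2
tool_pos: [0.5696, -0.0022, 0.0681]
orientation: [[1.0, -0.001, 0.003], [-0.001, -1.0, -0.0], [0.003, 0.0, -1.0]]
ft_force: [0.3, 0.7, 1.1]
finger_gap: 0.003
gripper_force: 0.0
time: 3.6
tool_pos: [0.5685, -0.0012, 0.061]
orientation: [[1.0, 0.0, 0.001], [0.0, -1.0, -0.0], [0.001, 0.0, -1.0]]
ft_force: [-0.6, -0.2, 0.7]
finger_gap: 0.003
gripper_force: 0.0
```

```bash
python3 -m jog '[[0,0,0.3,0,0,0,-1],[0,0,0.3,0,0,0,-1],[0,0,0.3,0,0,0,-1],[0,0,0.2,0,0,0,-1],[0,0,0,0,0,0,-1]]'; python3 -m jog '[[0,0,0.2,0,0,0,-1],[0,0,0.2,0,0,0,-1],[0,0,0,0,0,0,-1]]';python3 -m jog '[[0,0,0.2,0,0,0,-1],[0,0,0.2,0,0,0,-1],[0,0,0,0,0,0,-1]]'
```

```text
time: 4.1
tool_pos: [0.5678, -0.0012, 0.049]
orientation: [[1.0, -0.0, -0.001], [-0.0, -1.0, 0.0], [-0.001, -0.0, -1.0]]
ft_force: [-1.3, 0.1, 1.8]
finger_gap: -0.004
gripper_force: 0.6
time: 4.4
tool_pos: [0.568, -0.0012, 0.0449]
orientation: [[1.0, -0.0, 0.0], [-0.0, -1.0, 0.0], [0.0, -0.0, -1.0]]
ft_force: [-0.0, -0.2, 0.2]
finger_gap: 0.005
gripper_force: 0.0
time: 4.7
tool_pos: [0.5678, -0.0012, 0.0408]
orientation: [[1.0, -0.0, -0.001], [-0.0, -1.0, 0.0], [-0.001, -0.0, -1.0]]
ft_force: [0.2, 0.2, 0.1]
finger_gap: 0.0
gripper_force: 0.0
```

```bash
python3 -m jog '[[0,0,0.2,0,0,0,-1],[0,0,0.2,0,0,0,-1],[0,0,0,0,0,0,-1]]'; python3 -m jog '[[0,0,0.2,0,0,0,-1],[0,0,0,0,0,0,-1],[0,0,0,0,0,0,-1]]'
```

```text
time: 5.0
tool_pos: [0.5677, -0.0012, 0.0368]
orientation: [[1.0, -0.0, -0.001], [-0.0, -1.0, 0.0], [-0.001, -0.0, -1.0]]
ft_force: [0.3, -0.1, -0.7]
finger_gap: -0.004
gripper_force: 0.0
time: 5.3
tool_pos: [0.5681, -0.0012, 0.0353]
orientation: [[1.0, -0.0, -0.0], [-0.0, -1.0, 0.0], [-0.0, -0.0, -1.0]]
ft_force: [0.2, -0.1, 0.2]
finger_gap: 0.004
gripper_force: 0.0
```

```bash
python3 -m jog '[[0,0,0.2,0,0,0,-1],[0,0,0,0,0,0,-1],[0,0,0,0,0,0,-1]]'; python3 - <<'E'
from h import *
c=cap('wrist');s=c['s'];print(s['ft_force'],s['tool_pos'])
cv2.imwrite('pics/w2.png',cv2.resize(c['image'][60:330,160:480,::-1],None,fx=2,fy=2,interpolation=cv2.INTER_CUBIC))
E
```

```text
time: 5.6
tool_pos: [0.5683, -0.0012, 0.0351]
orientation: [[1.0, -0.0, -0.001], [-0.0, -1.0, -0.0], [-0.001, 0.0, -1.0]]
ft_force: [-4.4, 0.9, 10.9]
finger_gap: 0.003
gripper_force: 5.1
[-4.36873496  0.87775372 10.91932432] [ 0.56827403 -0.00123336  0.03507709]
```

View pics/w2.png

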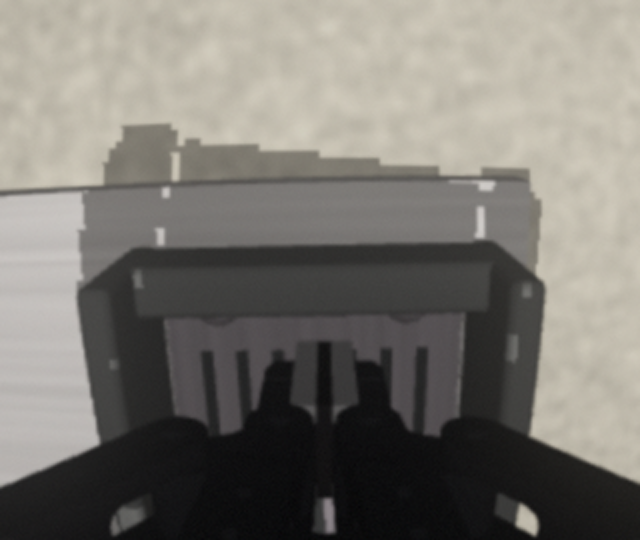

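The plate is level: both ball tips show above its edge, at (215,320) and (405,320) in the crop, and the tip meets a firm floor at 18 mm. Next, the bottle.

```bash
python3 -m jog '[[0,0,-1,0,0,0,-1],[0,0,-4,0,0,0,-1],[0,0,-5,0,0,0,-1],[0,0,-5,0,0,0,1],[0,0,-5,0,0,0,1],[-0.2,4.1,0,0,0,0,1],[-0.2,4.1,0,0,0,0,1],[-0.2,4.1,0,0,0,0,1],[-0.2,4.1,0,0,0,0,1],[-0.3,4.2,0,0,0,0,1],[0,0,0,0,0,0,1],[0,0,0,0,0,0,1]]'
python3 - <<'E'
from h import *
c=cap('wrist'); s=c['s']; print(s['tool_pos'],s['finger_gap'])
cv2.imwrite('pics/w3.png',cv2.resize(c['image'][40:330,120:520,::-1],None,fx=2,fy=2,interpolation=cv2.INTER_CUBIC))
print(proj(c,[.557,-.2068,.114]))
E
```

```text
time: 6.85
tool_pos: [0.5567, -0.208, 0.2333]
orientation: [[1.0, -0.003, 0.0], [-0.003, -1.0, 0.001], [0.0, -0.001, -1.0]]
ft_force: [0.1, 0.7, 0.6]
finger_gap: 0.997
gripper_force: 0.0
[ 0.55674577 -0.20803338  0.23332569] 0.9974874155539014
(np.float64(323.1905862068924), np.float64(195.25882982483057))
```

View pics/w3.png

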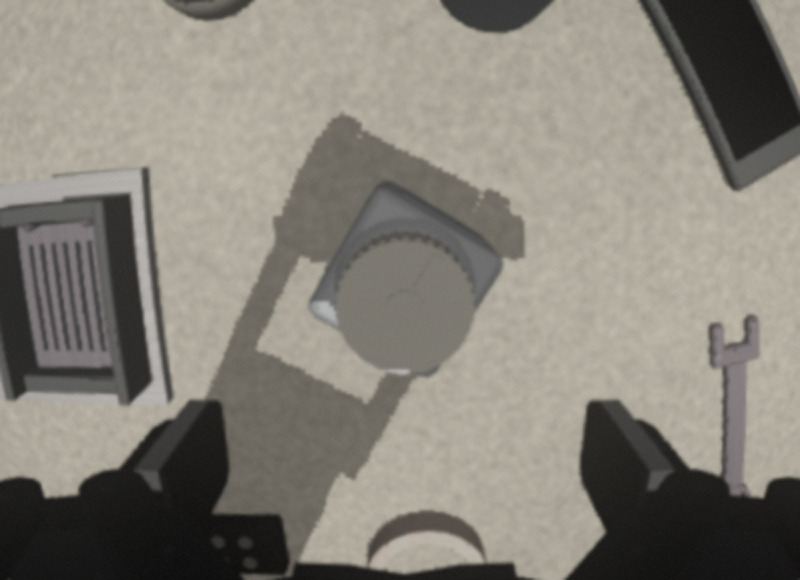

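The cap centre is at (405,304) in this crop, about 2 mm further in +x than my estimate. The plate still lies level, and the fingers straddle the cap. Descending.

```bash
python3 -m jog '[[0.2,-0.15,3,0,0,0,1],[0,0,4,0,0,0,1],[0,0,4,0,0,0,1],[0,0,2,0,0,0,1],[0,0,0.7,0,0,0,1],[0,0,0,0,0,0,1],[0,0,0,0,0,0,-1],[0,0,0,0,0,0,-1],[0,0,0,0,0,0,-1],[0,0,0,0,0,0,-1],[0,0,0,0,0,0,-1],[0,0,0,0,0,0,-1]]'
```

```text
time: 8.1
tool_pos: [0.561, -0.2074, 0.0991]
orientation: [[1.0, -0.0, 0.005], [-0.0, -1.0, -0.003], [0.005, 0.003, -1.0]]
ft_force: [-1.1, -1.5, 6.5]
finger_gap: 0.667
gripper_force: 64.1
```

```bash
python3 -m jog '[[0,0,-0.5,0,0,0,-1],[0,0,-1,0,0,0,-1],[0,0,-2,0,0,0,-1],[0,0,-3,0,0,0,-1],[0,0,-2.5,0,0,0,-1],[0,0,0,0,0,0,-1],[0,0,0,0,0,0,-1],[0,0,0,0,0,0,-1]]'; python3 - <<'E'
from h import *
c=cap('wrist','w4r'); s=c['s']; print(np.round(s['qpos'],3))
a=c['image'][120:320,160:480,::-1]
b=cap('scene','s4r')['image'][130:250,200:320,::-1]
o=np.zeros((580,800,3),np.uint8); A=cv2.resize(a,None,fx=1.6,fy=1.6,interpolation=cv2.INTER_CUBIC); o[:320,:512]=A
B=cv2.resize(b,(280,280),interpolation=cv2.INTER_CUBIC); o[:280,515:795]=B; cv2.imwrite('pics/c4.png',o[:330])
E
```

```text
time: 8.9
tool_pos: [0.5573, -0.2047, 0.1837]
orientation: [[1.0, -0.0, -0.004], [-0.0, -1.0, 0.002], [-0.004, -0.002, -1.0]]
ft_force: [0.8, -1.1, -5.7]
finger_gap: 0.669
gripper_force: 65.1
[-0.47   0.216  1.741  0.     1.189  1.101]
```

View pics/c4.png

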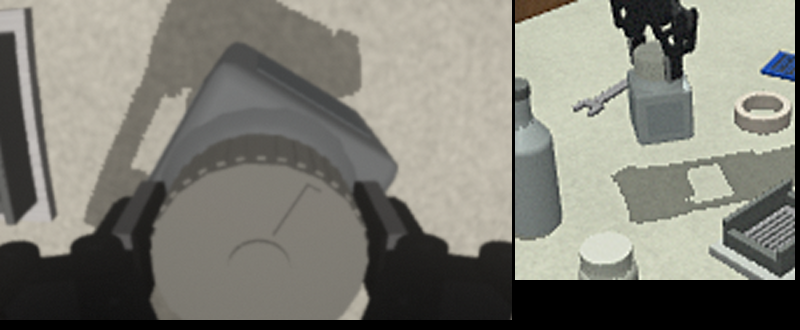

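```bash
python3 - <<'E'
from h import *
c=cap('wrist'); s=c['s']; z=s['tool_pos'][2]+.0149
W=lambda x,y,zz=z:onz(c,160+x/1.6,120+y/1.6,zz)
print(s['tool_pos'],s['ft_force'])
print('top edge',W(258,163),'L',W(152,265),'R',W(369,265))
print('tip',W(314,186,z+.001),'inner',W(274,234,z+.001))
zb=z-.038
q=[W(x,y,zb) for x,y in [(160,170),(237,45),(397,165)]]
print(q,[np.degrees(np.arctan2(*(q[i+1]-q[i])[1::-1])) for i in (0,1)],[np.linalg.norm(q[i+1]-q[i]) for i in (0,1)])
E
```

```text
[ 0.55745005 -0.2048346   0.18360013] [-0.10124847  0.60273018 -5.31891706]
top edge [ 0.58353028 -0.20254388  0.19850013] L [ 0.55426138 -0.17440397  0.19850013] R [ 0.55433963 -0.23192812  0.19850013]
tip [ 0.57794625 -0.21603749  0.19950013] inner [ 0.56486946 -0.20653474  0.19950013]
[array([ 0.56681342, -0.17035987,  0.16050013]), array([ 0.60718529, -0.19602352,  0.16050013]), array([ 0.56844537, -0.24801709,  0.16050013])] [np.float64(-32.44336588177141), np.float64(-126.68944740133382)] [np.float64(0.047838382995783024), np.float64(0.06483913750291674)]
```

```bash
python3 -m jog '[[-0.2,-1.5,0,0,0,0,-1],[-0.2,-3,0,0,0,0,-1],[-0.2,-3,0,0,0,0,-1],[-0.2,-3,0,0,0,0,-1],[-0.2,-3,0,0,0,0,-1],[-0.2,-3,0,0,0,0,-1],[-0.2,-2.6,0,0,0,0,-1],[0,-1.5,0,0,0,0,-1],[0,0,0,0,0,-6,-1],[0,0,0,0,0,-6,-1],[0,0,0,0,0,-6,-1],[0,0,0,0,0,-6,-1],[0,0,0,0,0,-6,-1],[0,0,0,0,0,0,-1],[0,0,0,0,0,0,-1],[0,0,0,0,0,0,-1]]'; python3 - <<'E'
from h import *
c=cap('wrist','w5r'); s=c['s']; print(np.round(s['qpos'],3),s['ft_force'])
a=c['image'][60:320,160:480,::-1]
b=cap('scene','s5r')['image'][140:260,260:350,::-1]
o=np.zeros((580,800,3),np.uint8); A=cv2.resize(a,None,fx=1.5,fy=1.5,interpolation=cv2.INTER_CUBIC); o[:390,:480]=A
B=cv2.resize(b,(315,420),interpolation=cv2.INTER_CUBIC); o[:420,483:798]=B; cv2.imwrite('pics/c5.png',o[:420])
E
```

```text
time: 10.65
tool_pos: [0.545, 0.0003, 0.1862]
orientation: [[0.867, 0.499, -0.0], [0.499, -0.867, 0.0], [-0.0, -0.0, -1.0]]
ft_force: [0.1, 0.1, -3.9]
finger_gap: 0.668
gripper_force: 65.4
[-0.128  0.11   1.858 -0.     1.174  0.921] [ 0.10487823  0.11048563 -3.87349758]
```

View pics/c5.png

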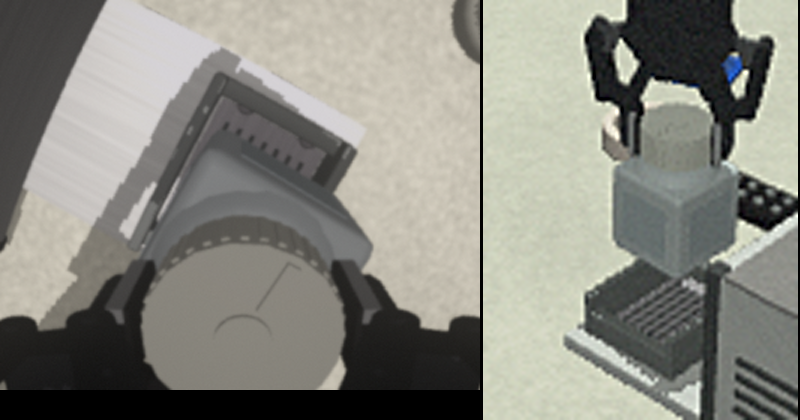

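```bash
python3 - <<'E'
from h import *
c=cap('wrist'); s=c['s']; g=cv2.cvtColor(c['image'],cv2.COLOR_RGB2GRAY)
K=4; G=cv2.resize(g[100:260,220:430],None,fx=K,fy=K,interpolation=cv2.INTER_CUBIC)
ls=cv2.createLineSegmentDetector().detect(G)[0][:,0]
for l in ls:
    if np.hypot(l[2]-l[0],l[3]-l[1])<100: continue
    p=[(220+l[i]/K,100+l[i+1]/K) for i in (0,2)]
    out=[]
    for z in (.163,.05):
        q=[onz(c,*a,z) for a in p]; d=q[1]-q[0]; out.append((np.degrees(np.arctan2(d[1],d[0])).round(1),np.round(q[0][:2],3),np.round(q[1][:2],3)))
    cr=[((a[0]-160)*1.5,(a[1]-60)*1.5) for a in p]
    print(np.round(cr).astype(int).tolist(),out)
# cap circle center offset
z=s['tool_pos'][2]+.0149
e=onz(c,160+243/1.5,60+242/1.5,z); print('top edge',e,s['tool_pos'])
E
```

```text
[[177, 177], [157, 216]] [(np.float64(-178.7), array([0.565, 0.038]), array([0.549, 0.038])), (np.float64(-178.7), array([0.536, 0.041]), array([0.509, 0.04 ]))]
[[130, 238], [157, 183]] [(np.float64(1.1), array([0.537, 0.043]), array([0.56 , 0.043])), (np.float64(1.1), array([0.488, 0.049]), array([0.527, 0.049]))]
[[357, 153], [333, 193]] [(np.float64(-178.8), array([ 0.602, -0.009]), array([ 0.586, -0.01 ])), (np.float64(-178.8), array([ 0.601, -0.043]), array([ 0.573, -0.043]))]
[[334, 193], [373, 244]] [(np.float64(-110.3), array([ 0.586, -0.01 ]), array([ 0.578, -0.032])), (np.float64(-110.3), array([ 0.573, -0.043]), array([ 0.559, -0.083]))]
[[220, 96], [177, 178]] [(np.float64(-178.8), array([0.595, 0.039]), array([0.564, 0.038])), (np.float64(-178.8), array([0.589, 0.042]), array([0.535, 0.041]))]
[[150, 138], [170, 99]] [(np.float64(1.0), array([0.572, 0.052]), array([0.586, 0.053])), (np.float64(1.0), array([0.548, 0.066]), array([0.574, 0.066]))]
[[160, 220], [181, 179]] [(np.float64(1.6), array([0.549, 0.036]), array([0.565, 0.037])), (np.float64(1.6), array([0.507, 0.038]), array([0.536, 0.038]))]
[[174, 149], [216, 72]] [(np.float64(1.0), array([0.573, 0.044]), array([0.601, 0.044])), (np.float64(1.0), array([0.55, 0.05]), array([0.6  , 0.051]))]
[[249, 87], [296, 113]] [(np.float64(-89.0), array([0.602, 0.033]), array([0.602, 0.015])), (np.float64(-89.0), array([0.602, 0.031]), array([ 0.602, -0.   ]))]
top edge [0.56793193 0.01502333 0.20113366] [5.45052381e-01 2.75744622e-04 1.86233660e-01]
```

```bash
python3 - <<'E'
from h import *
c=cap('wrist'); print(c['s']['tool_pos'])
c['s']=dict(tool_pos=[.5683,-.0012,.0351],orientation=[[1,0,0],[0,-1,0],[0,0,-1]])
for n,x,y,z in [('Lout',80,288,.05),('Rout',543,285,.05),('plateL',168,320,.018),('plateR',465,312,.018),('finger mid',325,360,.018)]: print(n,onz(c,160+x/2,60+y/2,z))
# symmetric cradle seen by side/scene: LSD lines on scene -y cheek before
c=cap('scene'); g=cv2.cvtColor(cv2.imread('pics/scene0.png'),cv2.COLOR_BGR2GRAY)
K=4;x0,y0=280,195; G=cv2.resize(g[y0:255,x0:335],None,fx=K,fy=K,interpolation=cv2.INTER_CUBIC)
for l in cv2.createLineSegmentDetector().detect(G)[0][:,0]:
    if np.hypot(l[2]-l[0],l[3]-l[1])<50: continue
    q=[onz(c,x0+l[i]/K,y0+l[i+1]/K,.05) for i in (0,2)]; print((l/K+[x0,y0]*2).round(0),np.round(q,4)[:,:2].tolist())
E
```

```text
[5.45095810e-01 2.70922703e-04 1.86268399e-01]
Lout [0.60217796 0.04841387 0.05      ]
Rout [ 0.60285846 -0.04259135  0.05      ]
plateL [0.58431042 0.0392724  0.018     ]
plateR [ 0.5865037  -0.03484653  0.018     ]
finger mid [ 5.73924948e-01 -7.22484557e-05  1.80000000e-02]
[328. 219. 326. 255.] [[0.5064, 0.0187], [0.6254, 0.1169]]
[296. 243. 314. 254.] [[0.6472, 0.0304], [0.6457, 0.0949]]
[310. 232. 321. 226.] [[0.5861, 0.0239], [0.546, 0.0301]]
[291. 230. 311. 242.] [[0.6154, -0.0213], [0.6136, 0.0551]]
```

The bottle's yaw matches the cradle to within about 0.5°. The close views put the cradle about 2 mm further in +y, so I'm shifting by that and lowering.

```bash
python3 -m jog '[[-0.07,-0.27,1,0,0,0,-1],[0,0,1.5,0,0,0,-1],[0,0,0.8,0,0,0,-1],[0,0,0.4,0,0,0,-1],[0,0,0.4,0,0,0,-1],[0,0,0.4,0,0,0,-1],[0,0,0,0,0,0,-1],[0,0,0,0,0,0,-1]]'
```

```text
time: 11.7
tool_pos: [0.5434, 0.0022, 0.1415]
orientation: [[0.866, 0.5, 0.0], [0.5, -0.866, -0.0], [0.0, 0.0, -1.0]]
ft_force: [0.1, 0.5, -4.3]
finger_gap: 0.669
gripper_force: 65.4
```

Now it's between the cheeks with no side force, so I'll keep going.

```bash
python3 -m jog '[[0,0,0.5,0,0,0,-1],[0,0,0.5,0,0,0,-1],[0,0,0.5,0,0,0,-1],[0,0,0.3,0,0,0,-1],[0,0,0,0,0,0,-1],[0,0,0,0,0,0,-1]]';python3 -m jog '[[0,0,0.3,0,0,0,-1],[0,0,0.2,0,0,0,-1],[0,0,0,0,0,0,-1],[0,0,0,0,0,0,-1]]'
```

```text
time: 12.3
tool_pos: [0.5431, 0.0023, 0.1231]
orientation: [[0.866, 0.5, -0.0], [0.5, -0.866, 0.0], [-0.0, -0.0, -1.0]]
ft_force: [0.5, -0.5, -3.1]
finger_gap: 0.669
gripper_force: 65.4
time: 12.7
tool_pos: [0.5431, 0.0023, 0.1182]
orientation: [[0.866, 0.5, -0.0], [0.5, -0.866, 0.0], [-0.0, -0.0, -1.0]]
ft_force: [-0.0, -0.2, -5.7]
finger_gap: 0.667
gripper_force: 65.4
```

```bash
python3 -m jog '[[0,0,0.1,0,0,0,-1],[0,0,0.1,0,0,0,-1],[0,0,0,0,0,0,-1],[0,0,0,0,0,0,-1]]';python3 -m jog '[[0,0,0.1,0,0,0,-1],[0,0,0,0,0,0,-1],[0,0,0,0,0,0,-1]]'
```

```text
time: 13.1
tool_pos: [0.5435, 0.002, 0.1172]
orientation: [[0.866, 0.5, 0.001], [0.5, -0.866, -0.0], [0.0, 0.001, -1.0]]
ft_force: [-3.2, -0.9, 2.4]
finger_gap: 0.669
gripper_force: 66.0
time: 13.4
tool_pos: [0.5439, 0.0017, 0.1171]
orientation: [[0.866, 0.5, 0.001], [0.5, -0.866, -0.001], [0.0, 0.002, -1.0]]
ft_force: [-3.9, -3.0, 7.3]
finger_gap: 0.672
gripper_force: 66.5
```

Seated: contact came at 0.1172, exactly the expected height for the plate's top. Now unscrew, rising slightly with the thread.

```bash
python3 -m jog '[[0,0,-0.1,0,0,0,-1],[0,0,0,0,0,0,-1],[0,0,0,0,0,0,-1],[0,0,-0.01,0,0,-5,-1],[0,0,-0.01,0,0,-5,-1],[0,0,-0.01,0,0,-5,-1],[0,0,-0.01,0,0,-5,-1],[0,0,-0.01,0,0,-5,-1],[0,0,-0.01,0,0,-5,-1],[0,0,-0.01,0,0,-5,-1],[0,0,-0.01,0,0,-5,-1],[0,0,0,0,0,0,-1]]'; python3 - <<'E'
from h import *
s=status.observe(); print(s['wrist_torque'])
E
python3 -m jog '[[0,0,-0.01,0,0,-5,-1],[0,0,-0.01,0,0,-5,-1],[0,0,-0.01,0,0,-5,-1],[0,0,-0.01,0,0,-5,-1],[0,0,-0.01,0,0,-5,-1],[0,0,-0.01,0,0,-5,-1],[0,0,-0.01,0,0,-5,-1],[0,0,-0.01,0,0,-5,-1],[0,0,0,0,0,0,-1],[0,0,0,0,0,0,-1]]'
python3 - <<'E'
from h import *
s=status.observe(); R=np.array(s['orientation']);print(s['wrist_torque'],np.degrees(np.arctan2(R[1,0],R[0,0])),np.round(s['qpos'],2))
E
```

```text
time: 14.6
tool_pos: [0.5441, 0.0027, 0.1175]
orientation: [[0.342, 0.94, 0.002], [0.94, -0.342, 0.001], [0.002, 0.002, -1.0]]
ft_force: [-0.4, 0.6, 2.9]
finger_gap: 0.674
gripper_force: 66.0
[0.21461555 0.17499741 0.04368837]
time: 15.6
tool_pos: [0.5428, 0.0033, 0.1185]
orientation: [[-0.34, 0.941, -0.001], [0.941, 0.34, 0.002], [0.002, -0.0, -1.0]]
ft_force: [-3.5, 2.3, 7.4]
finger_gap: 0.668
gripper_force: 66.4
[ 0.39032302  0.69355533 -0.02594781] 109.85943536959132 [-0.12  0.19  1.9   0.    1.04 -0.47]
```

```bash
python3 - <<'E'
from h import *
c=cap('wrist','w6r')
a=c['image'][60:320,160:480,::-1]
b=cap('scene','s6r')['image'][140:260,260:350,::-1]
o=np.zeros((420,800,3),np.uint8); o[:390,:480]=cv2.resize(a,None,fx=1.5,fy=1.5,interpolation=cv2.INTER_CUBIC)
o[:420,483:798]=cv2.resize(b,(315,420),interpolation=cv2.INTER_CUBIC); cv2.imwrite('pics/c6.png',o)
E
```

```text
(no output)
```

View pics/c6.png

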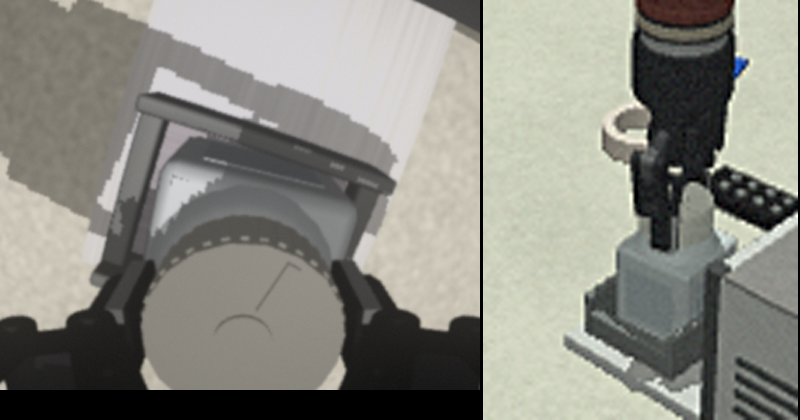

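The pointer hasn't moved in the tool frame, at (290,265), so the cap didn't slip. The bottle stayed between the cheeks, so the cap has turned about 75–80° relative to it. Lifting.

```bash
python3 -m jog '[[0,0,-0.1,0,0,0,-1],[0,0,-0.2,0,0,0,-1],[0,0,-0.2,0,0,0,-1],[0,0,0,0,0,0,-1],[0,0,0,0,0,0,-1]]';  python3 -m jog '[[0,0,-0.3,0,0,0,-1],[0,0,-0.5,0,0,0,-1],[0,0,-0.6,0,0,0,-1],[0,0,-0.6,0,0,0,-1],[0,0,-0.6,0,0,0,-1],[0,0,-0.5,0,0,0,-1],[0,0,0,0,0,0,-1],[0,0,0,0,0,0,-1],[0,0,0,0,0,0,-1],[0,0,0,0,0,0,-1]]'
python3 - <<'E'
from h import *
c=cap('wrist','w7r')
a=c['image'][60:320,160:480,::-1]
b=cap('scene','s7r')['image'][140:260,260:350,::-1]
o=np.zeros((420,800,3),np.uint8); o[:390,:480]=cv2.resize(a,None,fx=1.5,fy=1.5,interpolation=cv2.INTER_CUBIC)
o[:420,483:798]=cv2.resize(b,(315,420),interpolation=cv2.INTER_CUBIC); cv2.imwrite('pics/c7.png',o)
E
```

```text
time: 16.2
tool_pos: [0.5428, 0.0023, 0.1225]
orientation: [[-0.341, 0.94, -0.001], [0.94, 0.341, 0.0], [0.0, -0.001, -1.0]]
ft_force: [-1.5, 1.7, -1.2]
finger_gap: 0.667
gripper_force: 65.7
time: 17.2
tool_pos: [0.5428, 0.0023, 0.1535]
orientation: [[-0.342, 0.94, -0.001], [0.94, 0.342, 0.0], [0.0, -0.001, -1.0]]
ft_force: [-0.1, 0.1, -0.4]
finger_gap: 0.673
gripper_force: 65.7
```

View pics/c7.png

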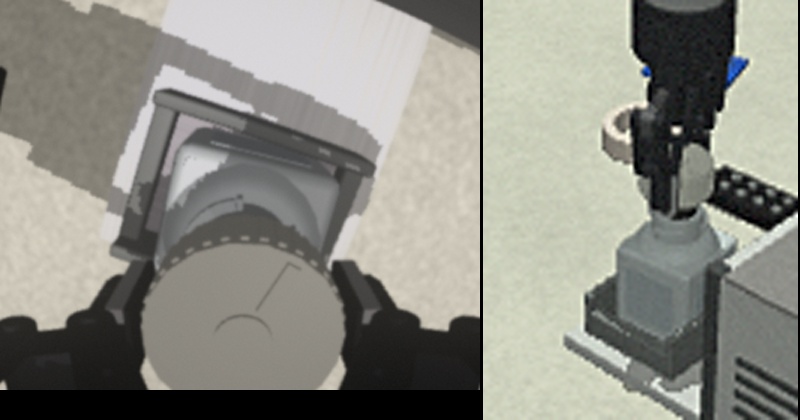

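The cap is off and held about 18 mm above the mouth. The wrist carries only the cap's weight, and the bottle still stands in the cradle with its neck visible.

```bash
python3 -c "
from cell import order; print(order.hand_in())"
```

```text
the job is handed in; nothing more can be done
None
```

I handed the job in at about 17 s of the 58 s allowed. The drip plate is pressed level, the bottle stands in the cradle, and the cap, turned about 75–80°, is off and held level about 18 mm above the mouth. The hand-in returned no verdict.

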